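# Set the model buildings on their foundation slabs

### The arm

A 6-joint arm with a two-finger parallel gripper is mounted at the origin on the work surface. World frame = base frame: x ahead of the robot, y to its left, z up, the work surface at z = 0. Lengths are in mm, angles in degrees, forces in N, time in s.
With the tool pointing down it reaches from about 275 to 875 mm from the base axis. Payload 12.5 kg.
Tool frame: the origin (TCP) lies on the centre line of the jaws, within the pads' length; the fingertips stand 25 mm ahead of it and the grasp point (between the pads) lies 6 mm ahead of it; z points along the fingers, y is the line along which they close (so a half turn about z gives the same grasp; the last joint's range is limited). The gripper opens to 85 mm and grips with 20 to 120 N. Pads are 22 mm wide; open, the fingers measure 114 mm over their backs; the gripper's body (76 mm by 85 mm) begins 54 mm behind the grasp point. The pads swing forward as they close: fully open they stand 13 mm farther back than shut.
Start: joints at [67.116, 20.094, 94.641, -0, 65.266, -4.847], TCP at [170.263, 522.968, 256.29] pointing down, gripper open.
Joint ranges: [-157.81, 157.81], [-45, 120.19], [0.68, 151.7], [-89.99, 269.99], [4.06, 180], [-164.3, 164.3]. Speed limits (degrees/s): [127.2, 127.2, 159.86, 180, 180, 180].

### API

Orientations are given as a 3x3 rotation matrix whose columns are the frame's x, y, z axes.
In Python, from bench import robot, cams, job gives the robot as it stands. The module is installed in compiled form; this text tells all that it offers.
- The arm moves only by the tool move_arm, never from a script. Its argument "plan" is a list that holds one entry, the list of rows, each a list of 7 numbers: the shift along the tool's x, y, z in m, then the turn, a rotation vector about the tool's x, y, z in rad, then the gripper command: -1 is fully open, 1 is shut, values between are in proportion. In form: [[[tx, ty, tz, rx, ry, rz, gripper], ...]]. A call has 1 to 8 rows; each row shifts and turns the commanded pose from where the row before left it, along the tool's axes as they then stand; what a row does not reach is not made up. A row lasts 1/12 s, in which the tool goes at most 41.7 mm and 7.16 degrees, less where a joint would pass 70% of its speed; a pose out of reach is approached as far as the arm can. A call is refused whole if a number of a shift passes 0.0417 or a number of a turn 0.125, either way. A call with a gripper value outside its range is refused whole. The fingers move at their own pace and stop on an object; "grip_force" is the grip in N (left out, the last holds). Time passes only in rows, so rows that do not move let the fingers close. It gives the time, the measured TCP pose, the force, the opening and the grip force at its end, in the units of the state.
- robot.get_obs(): the state, without advancing time (a new reading comes with each control period).
- cams.capture(name): name is "side" or "top"; returns a dict with "color" (420x560x3 uint8, blue, green, red), "fov_y" (degrees; the focal length in pixels is half the picture's height over the tangent of half this angle, whatever the lens; pixels are square), "cx", "cy" (the principal point, pixels), "dist" ([k1, k2, p1, p2, k3] as OpenCV has them; the pictures are not rectified), "R" (3x3) and "t" (3): a world point X has camera coordinates R X + t. Camera axes: x right, y down, z forward; pixel columns grow to the right and rows downward; lengths in mm; the calibration is good to about 2 mm. A picture is of the moment at which its call begins. There is no depth.
- job.hand_in(): hands the job in; it is judged then, once.
Trained networks look in a picture, given as the dict that the camera call returned (one of the last four; its "shot" number tells which), for a name from the list of things; names that differ only in an ending like _2 or _b are one class to them, and where a whole thing is asked for, a point or a joint stands for the part that bears it (a point fixed in the world has none). Each returns a list of dicts, best first, with "p" (0 to 1); they miss things now and then, are a little off and sometimes report something else, mostly with a low value. They report only what shows in the picture. A call takes as long as a camera call.
- cams.look_for(picture, label): "xy" ([column, row] in pixels, amid what is visible of it).
- cams.regions_of(picture, label): "region" (420x560 bool, what is visible of it) and "xy" ([column, row] in pixels, amid what is visible of it).
- cams.place_of(picture, label): "xy" ([column, row] in pixels: a listed point, or the origin of a listed thing).
The state is a dict: "t": time; "joints": joint angles; "joint_velocities": joint speeds; "joint_torque": joint torques, N m; "tcp_pos": TCP position; "ee_rot": TCP orientation; "force": force on the tool from outside, world axes, zero at the start; "wrist_torque": the same for the moment, N m; "gripper_width": opening from 0.0 (shut) to 1.0 (fully open); "gripper_force": force on a finger pad.
Only numpy, scipy, OpenCV 4.12 (cv2) and the standard library are available. Lean on these libraries where they do the work, as an engineer would, in place of code of your own. Each camera call takes 0.05 s, during which the arm holds its last target. There are 200 camera calls.

### The job

Set the four loose model buildings standing on the cutting mat on the foundation slabs of the green lawn board, each on the slab whose outline matches its own, upright, centred and square on it. Turn the L-shaped house so that both its wings lie over the arms of its slab, and do not knock over the glue bottle.

Things in the scene. Friction and masses are not known exactly. Their poses are not given: they have to be found in the camera images.
- long_hall: Dark green walls rising straight and plain for 34 mm from its base, white cornice, charcoal gable roof with the ridge at 54 mm height. Rectangular plan, 110 mm along its x by 40 mm along its y. Origin at the centre of the underside, z up. About 85 g. Rigid and solid, grip it across the 40 mm width on the walls; stands loose on the cutting mat (mat top 3 mm above the table).
- short_lodge: Dark green walls rising straight and plain for 34 mm from its base, white cornice, charcoal gable roof with the ridge at 54 mm height. Rectangular plan, 66 mm along its x by 40 mm along its y, so the shorter of the two straight buildings. Origin at the centre of the underside, z up. About 55 g. Stands loose on the mat, grip it across the 40 mm width.
- corner_house: Dark green walls rising straight and plain for 34 mm from its base, white cornice, two charcoal gable roofs, the higher ridge at 52 mm. L-shaped plan: a main wing x -40 to +40 mm, y -18 to +18 mm, and a side wing x +6 to +40 mm, y +18 to +50 mm (so the main wing's walls run free on both sides from x = -40 to +6 mm and can be gripped there across its 36 mm width). Origin at the centre of the underside of the main wing, z up. About 85 g, stands loose on the mat.
- round_pavilion: Dark green walls rising straight and plain for 34 mm from its base, white cornice, charcoal cone roof 54 mm high at the tip. Round plan, 44 mm diameter. Origin at the centre of the underside, z up. About 45 g, stands loose on the mat.
- long_slab: Plain light grey foundation slab 4 mm thick, glued to the green lawn board, 130 mm along its x by 60 mm along its y: the long_hall's outline with a margin of 10 mm all round. Origin at the centre of its underside, which lies 12 mm above the table; its top is 16 mm above the table. Either way round is right.
- short_slab: Slab like the others (4 mm thick, underside 12 mm above the table, fixed), 86 mm along its x by 60 mm along its y: for the short_lodge, either way round. Origin at the centre of its underside.
- corner_slab: L-shaped slab (4 mm thick, underside 12 mm above the table, fixed), the corner_house's outline with a margin of 10 mm all round: x -50 to +50 mm, y -44 to +12 mm for the main arm, and x -4 to +50 mm, y +12 to +44 mm for the side arm (so the origin, on the underside, is NOT at the middle of the main arm). Centred on it with axes parallel (x along x, y along y), the corner_house's origin lies at x 0, y -16 mm, z +4 mm of this frame.
- round_slab: Round slab, 64 mm diameter (4 mm thick, underside 12 mm above the table, fixed), for the round_pavilion. Origin at the centre of its underside.
- glue_bottle: Loose pale square glue bottle, 34 by 34 mm, 58 mm high with its white cap, about 60 g, standing on the mat in the middle of the buildings. Not to be knocked over. Origin at the centre of its underside. (Also on the mat, by one edge, a paint pot 25 mm wide, 28 mm high, and by the opposite edge a flat off-cut of roofing 4 mm thick; on the board, between the slabs and along its edges, thin fixed model trees up to 62 mm above the table.)

How it is judged:
By the outcome, as a careful person would: the job done as asked, in the order asked, and still so for the second after the job is handed in, with the robot touching nothing.
It also fails if it takes over 125 s, if anything falls off the work surface, if the arm or the gripper's body presses on something with over 40 N, if the wrist force passes 120 N, or if a joint passes its speed limit or range.

## Working session

There is one attempt and no reset: what is moved stays moved. The work goes in short steps, Python scripts to look and compute and a tool call to move; the robot and the scene stay as the last step left them, time stands still between calls to the robot, and variables do not carry over. Pictures are saved under pics/ and viewed, at most 14 in all, crops included, and the job is handed in when it is done.

Besides the shell and the picture viewer there is one more tool, called after ">>>" as a command line: name --argument value ..., lists and objects as JSON in quotes. move_arm: Moves the arm, as the interface text tells. Its arguments: {"type":"object","properties":{"plan":{"type":"array"},"grip_force":{"type":"number"}},"required":["plan"]}

```bash
mkdir -p pics; cat > h.py <<'E'
import numpy as np, cv2
from bench import robot,cams,job
def K(p):
    h=p["color"].shape[0]; f=h/2/np.tan(np.radians(p["fov_y"])/2)
    return np.array([[f,0,p["cx"]],[0,f,p["cy"]],[0,0,1.]])
def world(p,uv,z):
    uv=np.array(uv,float).reshape(-1,1,2)
    n=cv2.undistortPoints(uv,K(p),np.array(p["dist"],float)).reshape(-1,2)
    d=np.c_[n,np.ones(len(n))]@np.array(p["R"]); c=-np.array(p["R"]).T@np.array(p["t"])
    return c+d*((z-c[2])/d[:,2])[:,None]
def pix(p,X):
    return cv2.projectPoints(np.array(X,float).reshape(-1,1,3),cv2.Rodrigues(np.array(p["R"],float))[0],np.array(p["t"],float),K(p),np.array(p["dist"],float))[0].reshape(-1,2)
E
python3 - <<'E'
from h import *
np.set_printoptions(precision=1,suppress=True)
P={n:cams.capture(n) for n in("top","side")}
for n,p in P.items():
    cv2.imwrite(f"pics/{n}0.png",p["color"]); print(n,-np.array(p["R"]).T@np.array(p["t"]),p["fov_y"])
    for l,z in dict(long_hall=3,short_lodge=3,corner_house=3,round_pavilion=3,long_slab=12,short_slab=12,corner_slab=12,round_slab=12,glue_bottle=3).items():
        r=cams.place_of(p,l)[:2]
        print(l,[(round(q["p"],2),np.array(q["xy"]),world(p,q["xy"],z)[0]) for q in r])
s=robot.get_obs();print(s)
E
```

```text
top [ 362.1    3.9 1010. ] 55.05931270100412
long_hall [(0.79, array([399. , 173.3]), array([ 618.2, -329.7,    3. ])), (0.61, array([327.5, 238.7]), array([ 448.8, -140. ,    3. ]))]
short_lodge [(0.66, array([326.4, 177.4]), array([ 606.6, -140.7,    3. ]))]
corner_house [(0.56, array([323.5, 239.7]), array([ 446.3, -129.9,    3. ]))]
round_pavilion [(0.76, array([406.2, 239.7]), array([ 446. , -339.3,    3. ]))]
long_slab [(0.71, array([136.7, 181.1]), array([593.7, 340.9,  12. ])), (0.53, array([213.6, 235.8]), array([455.4, 143.8,  12. ]))]
short_slab [(0.6, array([137.2, 240.6]), array([443.5, 331.6,  12. ]))]
corner_slab [(0.84, array([212.9, 174.3]), array([611.8, 149.3,  12. ]))]
round_slab [(0.84, array([212.9, 235.8]), array([455.4, 145.5,  12. ]))]
glue_bottle [(0.76, array([366.2, 200.6]), array([ 546.1, -241.4,    3. ]))]
side [ 453.4 -787.1  727.6] 43.16837882471334
long_hall [(0.64, array([367.2, 353.4]), array([ 619.1, -342.4,    3. ]))]
short_lodge [(0.84, array([340.4, 257.1]), array([ 611.9, -131.8,    3. ]))]
corner_house [(0.61, array([256. , 270.3]), array([ 45
[... 241 characters left out ...]
2. ]))]
corner_slab []
round_slab [(0.85, array([253. , 170.2]), array([464.4, 136.1,  12. ]))]
glue_bottle [(0.81, array([309.1, 308.6]), array([ 538.9, -243.2,    3. ])), (0.48, array([320. , 166.5]), array([614.3, 144.3,   3. ]))]
{'t': 1.0, 'joints': array([67.1, 20.1, 94.6,  0. , 65.3, -4.8]), 'joint_velocities': array([-0.1,  0. ,  0.1, -0.1, -0. , -0. ]), 'joint_torque': array([ -0. , -50.6, -29.2,  -0. ,   0. ,   0. ]), 'tcp_pos': array([170.3, 523. , 256.3]), 'ee_rot': array([[-1. ,  0.3, -0. ],
       [ 0.3,  1. , -0. ],
       [ 0. , -0. , -1. ]]), 'force': array([-0.6, -0.4,  0.5]), 'wrist_torque': array([ 0., -0.,  0.]), 'gripper_force': 0.0, 'gripper_width': 0.9989151626235299}
```

```bash
python3 - <<'E'
import cv2,numpy as np
a=cv2.imread("pics/top0.png")
l=cv2.resize(a[130:290,285:445],(560,560),interpolation=cv2.INTER_CUBIC);cv2.imwrite("pics/mat.png",l)
r=cv2.resize(a[130:290,90:280],(665,560),interpolation=cv2.INTER_CUBIC);cv2.imwrite("pics/board.png",r)
E
```

```text
(no output)
```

View pics/mat.png

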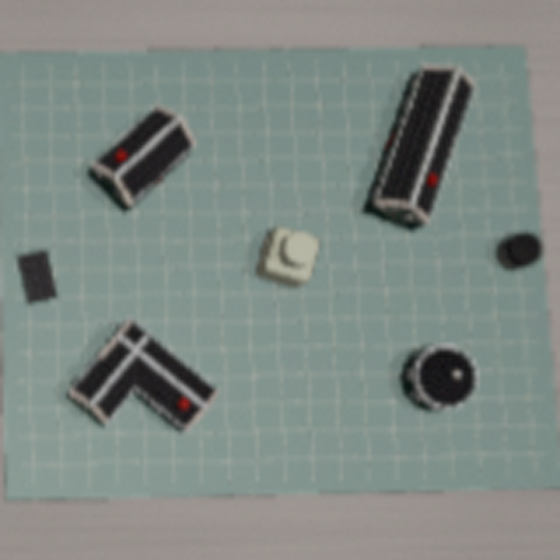

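View pics/board.png

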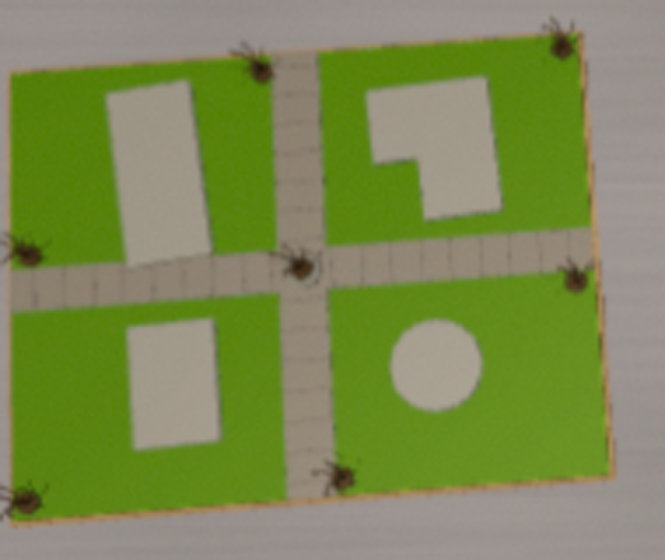

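View pics/side0.png

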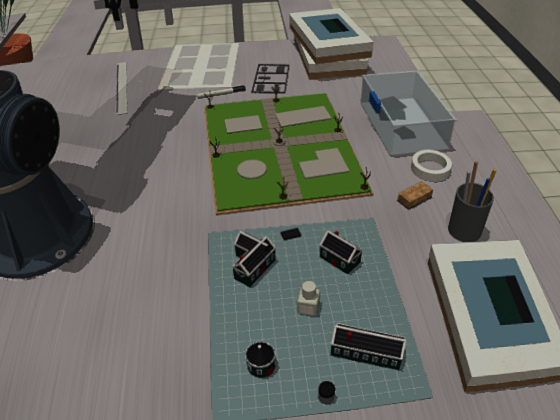

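```bash
cat > fit.py <<'E'
from h import *
from scipy.optimize import minimize
def box(x0,x1,y0,y1,z0,z1): return [[x,y,z] for x in(x0,x1) for y in(y0,y1) for z in(z0,z1)]
def gable(x0,x1,y0,y1,r,ax):
    b=box(x0,x1,y0,y1,0,36); m=(y0+y1)/2; n=(x0+x1)/2
    return b+([[x0,m,r],[x1,m,r]] if ax==0 else [[n,y0,r],[n,y1,r]])
th=np.linspace(0,2*np.pi,40,endpoint=False)
def cyl(r,h): return [[r*np.cos(a),r*np.sin(a),z] for a in th for z in(0,h)]
M=dict(long_hall=[gable(-55,55,-20,20,54,0)],short_lodge=[gable(-33,33,-20,20,54,0)],
 corner_house=[gable(-40,40,-18,18,52,0),gable(6,40,0,50,50,1)],round_pavilion=[cyl(22,36)+[[0,0,54]]],
 long_slab=[box(-65,65,-30,30,4,4)],short_slab=[box(-43,43,-30,30,4,4)],
 corner_slab=[box(-50,50,-44,12,4,4),box(-4,50,0,44,4,4)],round_slab=[[q for q in cyl(32,4) if q[2]>0]],
 glue_bottle=[box(-17,17,-17,17,0,45)+cyl(9,58)])
def sil(p,l,q,z,S=4):
    c,s=np.cos(q[2]),np.sin(q[2]); R=np.array([[c,-s,0],[s,c,0],[0,0,1]])
    m=np.zeros((420*S,560*S),np.uint8)
    for part in M[l]:
        u=pix(p,np.array(part)@R.T+[q[0],q[1],z])
        cv2.fillConvexPoly(m,np.round(cv2.convexHull(((u+.5)*S*16-8).astype(np.float32))).astype(np.int32),255,shift=4)
    return cv2.resize(m,(560,420),interpolation=cv2.INTER_AREA)/255.
def fit(ps,l,q0,z,masks):
    def cost(v):
        q=np.array([v[0],v[1],v[2]/30]); c=0
        for p,m in zip(ps,masks):
            s=sil(p,l,q,z); c+=np.abs(s-m).sum()/m.sum()
        return c/len(ps)
    best=None
    for a in q0[2]:
        x=np.array([q0[0],q0[1],a*30]); 
        r=minimize(cost,x,method="Nelder-Mead",options=dict(initial_simplex=[x,x+[8,0,0],x+[0,8,0],x+[0,0,8]],xatol=.1,fatol=1e-4,maxiter=120))
        if best is None or r.fun<best.fun: best=r
    return best.x[0],best.x[1],np.degrees(best.x[2]/30),best.fun
E
cat > f1.py <<'E'
from fit import *
P=[cams.capture("top"),cams.capture("side")]
d=np.radians
Q=dict(long_hall=(618,-335,d([-20,20])),short_lodge=(608,-137,d([-45,45])),corner_house=(450,-140,d([0,90,180,270])),round_pavilion=(448,-342,[0]),
 long_slab=(595,341,d([-10,10])),short_slab=(446,325,d([0,90])),corner_slab=(611,145,d([0,90,180,270])),round_slab=(458,142,[0]),glue_bottle=(543,-242,[0,.4]))
for l,q in Q.items():
    z=12 if "slab" in l else 3; ms=[]
    o=[]
    for p in P:
        rs=cams.regions_of(p,l); u=pix(p,[q[0],q[1],z+10])[0]
        rs=[r for r in rs if np.hypot(*(np.array(r["xy"])-u))<25]
        if rs: ms.append((p,rs[0]["region"].astype(float)))
    for sel in ([ms] if len(ms)<2 else [ms,ms[:1],ms[1:]]):
        if sel: o.append(np.round(fit([s[0] for s in sel],l,q,z,[s[1] for s in sel]),2))
    print(l,len(ms),[int(m[1].sum()) for m in ms],*o)
E
time python3 f1.py
```

```text
long_hall 2 [870, 2396] [ 6.1813e+02 -3.3906e+02 -2.1340e+01  7.0000e-02] [ 6.1703e+02 -3.3772e+02 -2.0750e+01  6.0000e-02] [ 6.1802e+02 -3.4069e+02 -2.2070e+01  4.0000e-02]
short_lodge 2 [546, 1248] [ 6.0941e+02 -1.3498e+02 -4.7000e+01  8.0000e-02] [ 6.0995e+02 -1.3380e+02 -4.7180e+01  6.0000e-02] [ 6.0844e+02 -1.3735e+02 -4.6900e+01  4.0000e-02]
corner_house 2 [711, 1606] [ 4.5307e+02 -1.4169e+02  5.0550e+01  8.0000e-02] [ 4.5246e+02 -1.4112e+02  5.0640e+01  9.0000e-02] [ 4.5311e+02 -1.4387e+02  5.0280e+01  6.0000e-02]
round_pavilion 2 [346, 949] [ 4.5045e+02 -3.4421e+02  6.4200e+00  8.0000e-02] [ 4.5053e+02 -3.4302e+02  5.5100e+00  5.0000e-02] [ 4.5026e+02 -3.4607e+02  1.7810e+01  6.0000e-02]
long_slab 2 [1192, 726] [5.9919e+02 3.4341e+02 1.0640e+01 1.1000e-01] [5.9881e+02 3.4490e+02 1.0790e+01 6.0000e-02] [6.0070e+02 3.3908e+02 1.1250e+01 9.0000e-02]
short_slab 2 [905, 583] [4.4877e+02 3.2398e+02 6.5900e+00 1.3000e-01] [4.4836e+02 3.2432e+02 1.8515e+02 6.0000e-02] [4.4897e+02 3.1603e+02 6.0600e+00 1.8000e-01]
corner_slab 2 [1082, 960] [6.1626e+02 1.4494e+02 8.1300e+00 1.2000e-01] [6.1629e+02 1.4816e+02 7.3200e+00 7.0000e-02] [6.1614e+02 1.4074e+02 8.5700e+00 7.0000e-02]
round_slab 2 [495, 443] [4.6157e+02 1.4029e+02 6.7200e+00 1.6000e-01] [ 4.6097e+02  1.4306e+02 -1.8000e-01  8.0000e-02] [4.6203e+02 1.3468e+02 8.4000e+00 7.0000e-02]
glue_bottle 2 [222, 709] [ 5.3787e+02 -2.3868e+02 -1.6980e+01  2.1000e-01] [ 5.3703e+02 -2.3691e+02  5.8800e+01  2.8000e-01] [ 5.3781e+02 -2.3916e+02 -1.6750e+01  1.0000e-01]
real	0m17.931s
user	0m18.281s
sys	0m8.077s
```

```bash
cat > go.py <<'E'
# go.py x y z heading_of_tool_y : plan = shift rows in present tool axes, then turn rows
from h import *
import sys
def plan(x,y,z,psi):
    s=robot.get_obs(); R=np.array(s["ee_rot"]); p=np.array(s["tcp_pos"])
    d=R.T@(np.array([x,y,z])-p); n=int(np.ceil(np.linalg.norm(d)/40))
    h=np.degrees(np.arctan2(R[1,1],R[0,1])); t=(psi-h+90)%180-90
    k=int(np.ceil(abs(t)/7.0))
    print("t %.2f tcp %s head %.2f tilt %.2f F %s w %.3f gf %.1f j6 %.0f"%(s["t"],np.round(p,1),h,np.degrees(np.arccos(-R[2,2])),np.round(s["force"],1),s["gripper_width"],s["gripper_force"],s["joints"][5]))
    print("shift rows",n,np.round(d/1000/max(n,1),4),"total",np.round(d,1)," turn rows",k,"rz each",round(-np.radians(t)/max(k,1),4))
if __name__=="__main__": plan(*map(float,sys.argv[1:5]))
E
python3 go.py 618 -338.5 140 68.8
```

```text
t 2.00 tcp [170.3 523.  256.3] head 71.96 tilt 0.00 F [-0.7 -0.9  0.8] w 1.000 gf 0.0 j6 -5
shift rows 25 [-0.0277 -0.0272  0.0047] total [-692.5 -680.5  116.3]  turn rows 1 rz each 0.0552
```

>>> move_arm --plan '[[[-0.0277, -0.0272, 0.0047, 0, 0, 0, -1], [-0.0277, -0.0272, 0.0047, 0, 0, 0, -1], [-0.0277, -0.0272, 0.0047, 0, 0, 0, -1], [-0.0277, -0.0272, 0.0047, 0, 0, 0, -1], [-0.0277, -0.0272, 0.0047, 0, 0, 0, -1], [-0.0277, -0.0272, 0.0047, 0, 0, 0, -1], [-0.0277, -0.0272, 0.0047, 0, 0, 0, -1], [-0.0277, -0.0272, 0.0047, 0, 0, 0, -1]]]' --grip_force 50

```text
t: 2.67
tcp_pos: [314.0, 245.8, 218.7]
ee_rot: [[-0.951, 0.309, 0.001], [0.309, 0.951, 0.0], [-0.0, 0.001, -1.0]]
force: [0.6, -0.5, 0.1]
gripper_width: 1.002
gripper_force: 0.0
```

>>> move_arm --plan '[[[-0.0277, -0.0272, 0.0047, 0, 0, 0, -1], [-0.0277, -0.0272, 0.0047, 0, 0, 0, -1], [-0.0277, -0.0272, 0.0047, 0, 0, 0, -1], [-0.0277, -0.0272, 0.0047, 0, 0, 0, -1], [-0.0277, -0.0272, 0.0047, 0, 0, 0, -1], [-0.0277, -0.0272, 0.0047, 0, 0, 0, -1], [-0.0277, -0.0272, 0.0047, 0, 0, 0, -1], [-0.0277, -0.0272, 0.0047, 0, 0, 0, -1]]]'

```text
t: 3.33
tcp_pos: [457.5, -30.1, 181.0]
ee_rot: [[-0.951, 0.31, 0.0], [0.31, 0.951, -0.0], [-0.0, 0.0, -1.0]]
force: [1.1, -0.1, -0.2]
gripper_width: 1.002
gripper_force: 0.0
```

>>> move_arm --plan '[[[-0.0277, -0.0272, 0.0047, 0, 0, 0, -1], [-0.0277, -0.0272, 0.0047, 0, 0, 0, -1], [-0.0277, -0.0272, 0.0047, 0, 0, 0, -1], [-0.0277, -0.0272, 0.0047, 0, 0, 0, -1], [-0.0277, -0.0272, 0.0047, 0, 0, 0, -1], [-0.0277, -0.0272, 0.0047, 0, 0, 0, -1], [-0.0277, -0.0272, 0.0047, 0, 0, 0, -1], [0, 0, 0, 0, 0, 0.0552, -1]]]'

```text
t: 4.0
tcp_pos: [583.9, -274.5, 147.0]
ee_rot: [[-0.931, 0.364, 0.001], [0.364, 0.931, -0.001], [-0.002, -0.001, -1.0]]
force: [0.0, -0.6, 0.8]
gripper_width: 1.003
gripper_force: 0.0
```

```bash
python3 go.py 618 -338.5 140 68.8
```

```text
t 4.00 tcp [ 583.9 -274.5  147. ] head 68.66 tilt 0.11 F [ 0.  -0.6  0.8] w 1.003 gf 0.0 j6 -98
shift rows 2 [-0.0275 -0.0236  0.0036] total [-55.  -47.2   7.1]  turn rows 1 rz each -0.0024
```

>>> move_arm --plan '[[[-0.0275, -0.0236, 0.0036, 0, 0, 0, -1], [-0.0275, -0.0236, 0.0036, 0, 0, 0, -1], [0, 0, 0.02, 0, 0, 0, -1], [0, 0, 0.03, 0, 0, 0, -1], [0, 0, 0.03, 0, 0, 0, -1], [0, 0, 0.024, 0, 0, 0, -1], [0, 0, 0, 0, 0, 0, -1]]]'

```text
t: 4.58
tcp_pos: [614.1, -331.6, 31.5]
ee_rot: [[-0.932, 0.362, -0.007], [0.362, 0.932, 0.004], [0.008, 0.002, -1.0]]
force: [-0.4, 0.2, -0.7]
gripper_width: 0.999
gripper_force: 0.0
```

```bash
python3 - <<'E'
from h import *
import go; go.plan(618,-338.5,33,68.8)
p=cams.capture("side"); c=p["color"][240:420,250:490]
cv2.imwrite("pics/s1.png",cv2.resize(c,(720,540),interpolation=cv2.INTER_CUBIC))
E
```

```text
t 4.58 tcp [ 614.1 -331.6   31.5] head 68.79 tilt 0.47 F [-0.4  0.2 -0.7] w 0.999 gf 0.0 j6 -101
shift rows 1 [-0.0062 -0.005  -0.0016] total [-6.2 -5.  -1.6]  turn rows 1 rz each -0.0001
```

View pics/s1.png

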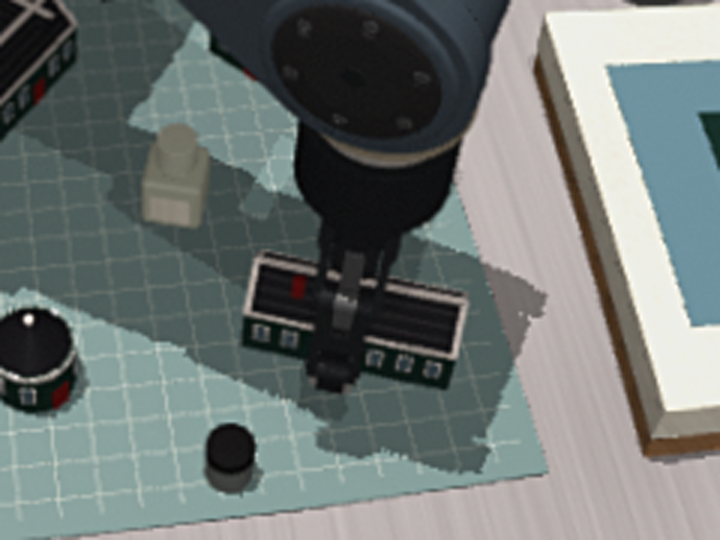

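The side view shows the fingers straddling the hall (fingers at about (340,330) in the crop, the hall spanning 245–465), 6 mm short of centre. I'll shift and then close.

>>> move_arm --plan '[[[-0.0062, -0.005, -0.0016, 0, 0, 0, -1], [0, 0, 0, 0, 0, 0, -1], [0, 0, 0, 0, 0, 0, 0], [0, 0, 0, 0, 0, 0, 1], [0, 0, 0, 0, 0, 0, 1], [0, 0, 0, 0, 0, 0, 1], [0, 0, 0, 0, 0, 0, 1], [0, 0, 0, 0, 0, 0, 1]]]'

```text
t: 5.3
tcp_pos: [620.8, -340.1, 39.4]
ee_rot: [[-0.932, 0.362, 0.001], [0.362, 0.932, -0.001], [-0.001, -0.0, -1.0]]
force: [-0.4, 0.5, 5.5]
gripper_width: 0.456
gripper_force: 51.8
```

>>> move_arm --plan '[[[0, 0, -0.01, 0, 0, 0, 1], [0, 0, -0.02, 0, 0, 0, 1], [0, 0, -0.03, 0, 0, 0, 1], [0, 0, -0.03, 0, 0, 0, 1], [0, 0, -0.01, 0, 0, 0, 1], [0, 0, 0, 0, 0, 0, 1], [0, 0, 0, 0, 0, 0, 1], [0, 0, 0, 0, 0, 0, 1]]]'

```text
t: 5.97
tcp_pos: [619.7, -339.4, 136.5]
ee_rot: [[-0.932, 0.362, -0.003], [0.362, 0.932, 0.002], [0.003, 0.001, -1.0]]
force: [0.3, 0.0, -0.8]
gripper_width: 0.46
gripper_force: 51.0
```

```bash
python3 - <<'E'
from fit import *
import go; go.plan(599,344.5,140,100.8)
p=cams.capture("side"); c=p["color"][200:400,250:490]
cv2.imwrite("pics/s2.png",cv2.resize(c,(720,600),interpolation=cv2.INTER_CUBIC))
E
```

```text
t 5.97 tcp [ 619.7 -339.4  136.5] head 68.80 tilt 0.18 F [ 0.3  0.  -0.8] w 0.460 gf 51.0 j6 -101
shift rows 18 [ 0.0148  0.035  -0.0001] total [266.7 630.1  -2.3]  turn rows 5 rz each -0.1117
```

View pics/s2.png

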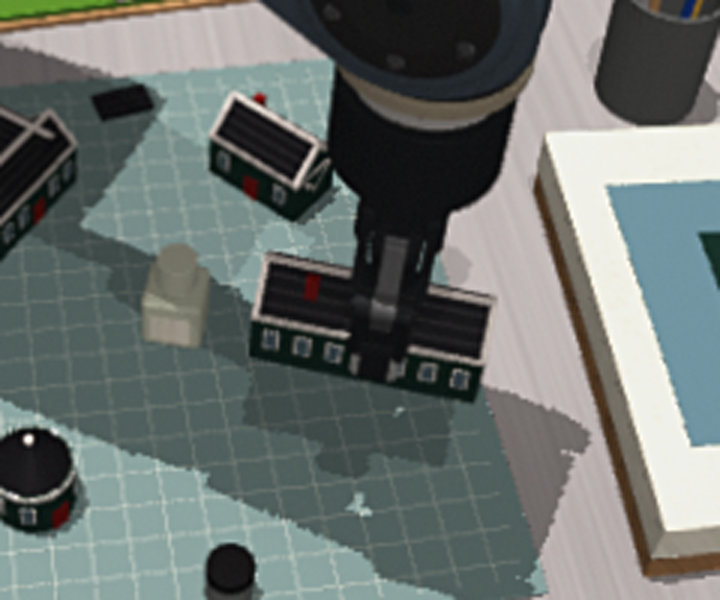

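>>> move_arm --plan '[[[0.0148, 0.035, 0, 0, 0, 0, 1], [0.0148, 0.035, 0, 0, 0, 0, 1], [0.0148, 0.035, 0, 0, 0, 0, 1], [0.0148, 0.035, 0, 0, 0, 0, 1], [0.0148, 0.035, 0, 0, 0, 0, 1], [0.0148, 0.035, 0, 0, 0, 0, 1], [0.0148, 0.035, 0, 0, 0, 0, 1], [0.0148, 0.035, 0, 0, 0, 0, 1]]]'

```text
t: 6.68
tcp_pos: [610.4, -34.2, 137.1]
ee_rot: [[-0.932, 0.362, -0.002], [0.362, 0.932, 0.0], [0.002, -0.001, -1.0]]
force: [0.7, -0.7, -1.6]
gripper_width: 0.456
gripper_force: 51.0
```

>>> move_arm --plan '[[[0.0148, 0.035, 0, 0, 0, 0, 1], [0.0148, 0.035, 0, 0, 0, 0, 1], [0.0148, 0.035, 0, 0, 0, 0, 1], [0.0148, 0.035, 0, 0, 0, 0, 1], [0.0148, 0.035, 0, 0, 0, 0, 1], [0.0148, 0.035, 0, 0, 0, 0, 1], [0.0148, 0.035, 0, 0, 0, 0, 1], [0.0148, 0.035, 0, 0, 0, 0, 1]]]'

```text
t: 7.35
tcp_pos: [601.3, 269.5, 137.0]
ee_rot: [[-0.932, 0.362, -0.002], [0.362, 0.932, -0.001], [0.002, -0.002, -1.0]]
force: [0.9, -0.9, -1.1]
gripper_width: 0.456
gripper_force: 51.0
```

>>> move_arm --plan '[[[0.0148, 0.035, 0, 0, 0, 0, 1], [0.0148, 0.035, 0, 0, 0, 0, 1], [0, 0, 0, 0, 0, -0.1117, 1], [0, 0, 0, 0, 0, -0.1117, 1], [0, 0, 0, 0, 0, -0.1117, 1], [0, 0, 0, 0, 0, -0.1117, 1], [0, 0, 0, 0, 0, -0.1117, 1], [0, 0, 0, 0, 0, 0, 1]]]'

```text
t: 8.02
tcp_pos: [599.4, 343.5, 136.8]
ee_rot: [[-0.981, -0.192, -0.002], [-0.192, 0.981, -0.001], [0.003, -0.001, -1.0]]
force: [0.3, -0.6, -1.7]
gripper_width: 0.459
gripper_force: 51.1
```

```bash
python3 - <<'E'
from fit import *
import go; go.plan(599,344.5,80,100.8)
s=robot.get_obs();z=s["tcp_pos"][2]-34.5
P=[cams.capture("top"),cams.capture("side")]
for p,n in zip(P,("t3","s3")):
    u=pix(p,s["tcp_pos"]).astype(int)[0]; print(u)
    x0,y0=max(u[0]-70,0),max(u[1]-50,0)
    cv2.imwrite(f"pics/{n}.png",cv2.resize(p["color"][y0:y0+110,x0:x0+140],(700,550),interpolation=cv2.INTER_CUBIC))
E
python3 -c "
import cv2,numpy as np
a=cv2.imread('pics/t3.png');b=cv2.imread('pics/s3.png')
cv2.imwrite('pics/ts3.png',cv2.resize(np.hstack([a,b]),(800,314)))"
```

```text
t 8.02 tcp [599.4 343.5 136.8] head 101.09 tilt 0.15 F [ 0.3 -0.6 -1.7] w 0.459 gf 51.1 j6 -75
shift rows 2 [0.     0.0005 0.0284] total [ 0.   1.1 56.8]  turn rows 1 rz each 0.0051
[117 165]
[302  71]
```

View pics/ts3.png

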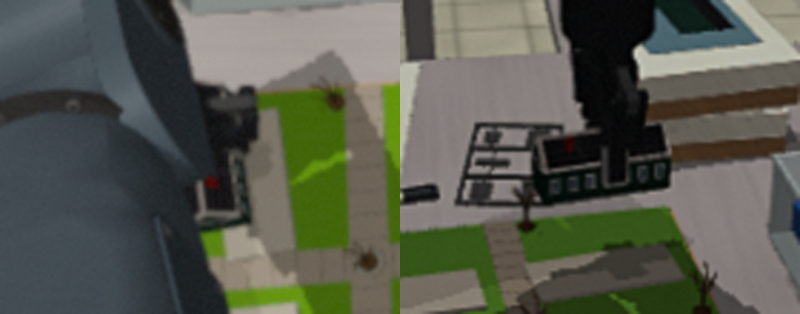

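>>> move_arm --plan '[[[-0.0026, 0, 0.02, 0, 0, 0.005, 1], [0, 0, 0.03, 0, 0, 0, 1], [0, 0, 0.02, 0, 0, 0, 1], [0, 0, 0.008, 0, 0, 0, 1], [0, 0, 0.003, 0, 0, 0, 1], [0, 0, 0, 0, 0, 0, 1], [0, 0, 0, 0, 0, 0, 1]]]'

```text
t: 8.7
tcp_pos: [603.2, 344.6, 58.8]
ee_rot: [[-0.983, -0.182, 0.002], [-0.182, 0.983, 0.001], [-0.002, 0.0, -1.0]]
force: [-0.4, 0.4, -1.1]
gripper_width: 0.458
gripper_force: 51.1
```

>>> move_arm --plan '[[[0, 0, 0.002, 0, 0, 0, 1], [0, 0, 0, 0, 0, 0, 1]]]'

```text
t: 8.87
tcp_pos: [603.0, 344.4, 56.5]
ee_rot: [[-0.983, -0.182, 0.001], [-0.182, 0.983, 0.001], [-0.001, 0.0, -1.0]]
force: [-0.0, -0.6, -1.2]
gripper_width: 0.458
gripper_force: 51.1
```

>>> move_arm --plan '[[[0, 0, 0.0015, 0, 0, 0, 1], [0, 0, 0, 0, 0, 0, 1]]]'

```text
t: 9.03
tcp_pos: [602.6, 344.3, 54.3]
ee_rot: [[-0.983, -0.182, 0.0], [-0.182, 0.983, 0.0], [-0.0, 0.0, -1.0]]
force: [-0.8, 0.6, -2.1]
gripper_width: 0.46
gripper_force: 51.1
```

>>> move_arm --plan '[[[0, 0, 0.0015, 0, 0, 0, 1], [0, 0, 0, 0, 0, 0, 1]]]'

```text
t: 9.2
tcp_pos: [602.5, 344.2, 52.4]
ee_rot: [[-0.983, -0.182, -0.0], [-0.182, 0.983, -0.0], [0.0, -0.0, -1.0]]
force: [-0.6, 0.2, -1.9]
gripper_width: 0.457
gripper_force: 51.1
```

>>> move_arm --plan '[[[0, 0, 0.001, 0, 0, 0, 1], [0, 0, 0, 0, 0, 0, 1]]]'

```text
t: 9.37
tcp_pos: [602.5, 344.2, 52.4]
ee_rot: [[-0.983, -0.182, -0.0], [-0.182, 0.983, -0.0], [0.0, -0.0, -1.0]]
force: [-2.9, -1.7, 5.9]
gripper_width: 0.457
gripper_force: 52.0
```

>>> move_arm --plan '[[[0, 0, 0.001, 0, 0, 0, 1], [0, 0, 0, 0, 0, 0, 1]]]'

```text
t: 9.53
tcp_pos: [602.5, 344.3, 52.3]
ee_rot: [[-0.983, -0.183, -0.0], [-0.183, 0.983, -0.0], [0.0, -0.0, -1.0]]
force: [-7.8, -4.6, 14.4]
gripper_width: 0.451
gripper_force: 53.0
```

>>> move_arm --plan '[[[0, 0, -0.0015, 0, 0, 0, 1], [0, 0, 0, 0, 0, 0, 0], [0, 0, 0, 0, 0, 0, -0.5], [0, 0, 0, 0, 0, 0, -1], [0, 0, 0, 0, 0, 0, -1], [0, 0, -0.02, 0, 0, 0, -1], [0, 0, -0.04, 0, 0, 0, -1], [0, 0, -0.04, 0, 0, 0, -1]]]'

```text
t: 10.2
tcp_pos: [601.7, 343.8, 151.8]
ee_rot: [[-0.983, -0.182, -0.003], [-0.182, 0.983, -0.001], [0.003, -0.001, -1.0]]
force: [0.8, 0.7, 0.4]
gripper_width: 0.999
gripper_force: 0.0
```

```bash
python3 go.py 609.4 -135.3 140 43
```

```text
t 10.20 tcp [601.7 343.8 151.8] head 100.51 tilt 0.19 F [0.8 0.7 0.4] w 0.999 gf 0.0 j6 -75
shift rows 12 [ 0.0067 -0.0394  0.001 ] total [  79.9 -472.5   12.5]  turn rows 9 rz each 0.1115
```

>>> move_arm --plan '[[[0.0067, -0.0394, 0, 0, 0, 0, -1], [0.0067, -0.0394, 0, 0, 0, 0, -1], [0.0067, -0.0394, 0, 0, 0, 0, -1], [0.0067, -0.0394, 0, 0, 0, 0, -1], [0.0067, -0.0394, 0, 0, 0, 0, -1], [0.0067, -0.0394, 0, 0, 0, 0, -1], [0.0067, -0.0394, 0, 0, 0, 0, -1], [0.0067, -0.0394, 0, 0, 0, 0, -1]]]'

```text
t: 10.87
tcp_pos: [607.1, 22.7, 152.2]
ee_rot: [[-0.983, -0.183, 0.0], [-0.183, 0.983, 0.0], [-0.0, -0.0, -1.0]]
force: [0.7, -0.4, 0.5]
gripper_width: 1.0
gripper_force: 0.0
```

>>> move_arm --plan '[[[0.0067, -0.0394, 0, 0, 0, 0, -1], [0.0067, -0.0394, 0, 0, 0, 0, -1], [0.0067, -0.0394, 0, 0, 0, 0, -1], [0.0067, -0.0394, 0, 0, 0, 0, -1], [0, 0, 0, 0, 0, 0.1115, -1], [0, 0, 0, 0, 0, 0.1115, -1], [0, 0, 0, 0, 0, 0.1115, -1], [0, 0, 0, 0, 0, 0.1115, -1]]]'

```text
t: 11.53
tcp_pos: [609.7, -135.7, 151.9]
ee_rot: [[-0.964, 0.266, -0.0], [0.266, 0.964, 0.0], [0.0, 0.0, -1.0]]
force: [0.2, -0.3, 0.9]
gripper_width: 1.004
gripper_force: 0.0
```

>>> move_arm --plan '[[[0, 0, 0, 0, 0, 0.1115, -1], [0, 0, 0, 0, 0, 0.1115, -1], [0, 0, 0, 0, 0, 0.1115, -1], [0, 0, 0, 0, 0, 0.1115, -1], [0, 0, 0, 0, 0, 0.1115, -1], [0, 0, 0, 0, 0, 0, -1], [0, 0, 0, 0, 0, 0, -1]]]'

```text
t: 12.12
tcp_pos: [609.7, -135.3, 152.0]
ee_rot: [[-0.685, 0.729, -0.0], [0.729, 0.685, -0.0], [0.0, -0.0, -1.0]]
force: [-0.4, -0.3, 0.6]
gripper_width: 0.996
gripper_force: 0.0
```

```bash
cat > chk.py <<'E'
# chk.py building slab x y deg : fit the placed building and its slab outline in both views
from fit import *
import sys,go
def chk(b,q,sl,qs):
    P=[cams.capture("top"),cams.capture("side")]
    for p in P:
        rs=cams.regions_of(p,b); u=pix(p,[q[0],q[1],40])[0]
        rs=[r for r in rs if np.hypot(*(np.array(r["xy"])-u))<25]
        if not rs: print("none"); continue
        m=rs[0]["region"]; f=fit([p],b,(q[0],q[1],[np.radians(q[2])]),16,[m.astype(float)])
        print(b,np.round(f,2))
        # slab: ring visible around the building; building's own (fitted) outline added
        r2=[r for r in cams.regions_of(p,sl) if np.hypot(*(np.array(r["xy"])-u))<30]
        if r2:
            full=cv2.morphologyEx((r2[0]["region"]|m).astype(np.uint8),cv2.MORPH_CLOSE,np.ones((3,3)))
            def cost(v):
                s=sil(p,sl,(v[0],v[1],v[2]/30),12); bb=m.astype(float)
                return np.abs(np.maximum(s,bb)-full).sum()
            x=np.array([qs[0],qs[1],np.radians(qs[2])*30])
            r=minimize(cost,x,method="Nelder-Mead",options=dict(initial_simplex=[x,x+[6,0,0],x+[0,6,0],x+[0,0,4]],xatol=.1,fatol=.1))
            print(" ",sl,np.round([r.x[0],r.x[1],np.degrees(r.x[2]/30),r.fun/full.sum()],2))
    return P
E
python3 - <<'E'
from chk import *
go.plan(609.4,-135.3,140,43)
P=chk("long_hall",(599,344,11),"long_slab",(599,344,10.8))
cv2.imwrite("pics/t4.png",np.hstack([cv2.resize(P[0]["color"][140:220,100:180],(400,400),interpolation=cv2.INTER_CUBIC),cv2.resize(P[1]["color"][80:160,260:340],(400,400),interpolation=cv2.INTER_CUBIC)]))
E
```

```text
t 12.12 tcp [ 609.7 -135.3  152. ] head 43.22 tilt 0.01 F [-0.4 -0.3  0.6] w 0.996 gf 0.0 j6 -60
shift rows 1 [ 0.0002 -0.0003  0.012 ] total [ 0.2 -0.3 12. ]  turn rows 1 rz each 0.0038
long_hall [5.9925e+02 3.4375e+02 9.8100e+00 7.0000e-02]
  long_slab [5.9861e+02 3.4425e+02 1.0750e+01 4.0000e-02]
long_hall [5.9833e+02 3.4254e+02 9.3900e+00 2.4000e-01]
  long_slab [5.9742e+02 3.4204e+02 1.5330e+01 9.0000e-02]
```

View pics/t4.png

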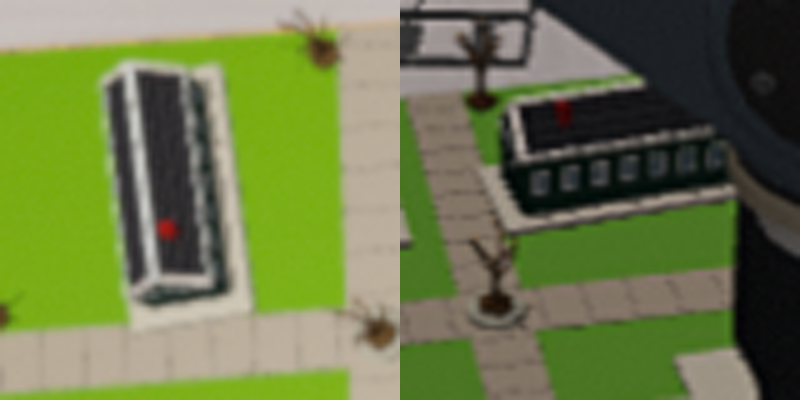

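The hall sits on its slab within about 1 mm, with an even margin in the top view. Next is the lodge.

>>> move_arm --plan '[[[0, 0, 0.02, 0, 0, 0.004, -1], [0, 0, 0.03, 0, 0, 0, -1], [0, 0, 0.03, 0, 0, 0, -1], [0, 0, 0.024, 0, 0, 0, -1], [0, 0, 0.009, 0, 0, 0, -1], [0, 0, 0, 0, 0, 0, -1], [0, 0, 0, 0, 0, 0, -0.5], [0, 0, 0, 0, 0, 0, 0]]]'

```text
t: 13.08
tcp_pos: [610.7, -135.6, 40.8]
ee_rot: [[-0.679, 0.734, 0.002], [0.734, 0.679, -0.001], [-0.002, 0.001, -1.0]]
force: [-1.0, -0.4, -0.1]
gripper_width: 0.75
gripper_force: 0.0
```

>>> move_arm --plan '[[[0, 0, 0, 0, 0, 0, 1], [0, 0, 0, 0, 0, 0, 1], [0, 0, 0, 0, 0, 0, 1], [0, 0, 0, 0, 0, 0, 1], [0, 0, 0, 0, 0, 0, 1], [0, 0, 0, 0, 0, 0, 1]]]'

```text
t: 13.58
tcp_pos: [610.6, -135.5, 40.7]
ee_rot: [[-0.679, 0.734, 0.002], [0.734, 0.679, -0.001], [-0.002, 0.001, -1.0]]
force: [-1.0, 0.2, 7.0]
gripper_width: 0.454
gripper_force: 51.4
```

>>> move_arm --plan '[[[0, 0, -0.01, 0, 0, 0, 1], [0, 0, -0.02, 0, 0, 0, 1], [0, 0, -0.03, 0, 0, 0, 1], [0, 0, -0.03, 0, 0, 0, 1], [0, 0, -0.01, 0, 0, 0, 1], [0, 0, 0, 0, 0, 0, 1], [0, 0, 0, 0, 0, 0, 1], [0, 0, 0, 0, 0, 0, 1]]]'

```text
t: 14.25
tcp_pos: [609.0, -135.1, 137.7]
ee_rot: [[-0.679, 0.734, -0.002], [0.734, 0.679, 0.001], [0.002, -0.001, -1.0]]
force: [-0.8, 0.2, -0.7]
gripper_width: 0.461
gripper_force: 50.4
```

```bash
python3 - <<'E'
from h import *
import go; go.plan(448.4,324.2,140,96)
p=cams.capture("side");u=pix(p,robot.get_obs()["tcp_pos"]).astype(int)[0]
cv2.imwrite("pics/s5.png",cv2.resize(p["color"][u[1]-50:u[1]+50,u[0]-60:u[0]+60],(600,500),interpolation=cv2.INTER_CUBIC))
E
```

```text
t 14.25 tcp [ 609.  -135.1  137.7] head 42.79 tilt 0.13 F [-0.8  0.2 -0.7] w 0.461 gf 50.4 j6 -60
shift rows 13 [ 0.0343  0.0149 -0.0001] total [446.1 194.1  -1.6]  turn rows 8 rz each -0.1161
```

View pics/s5.png

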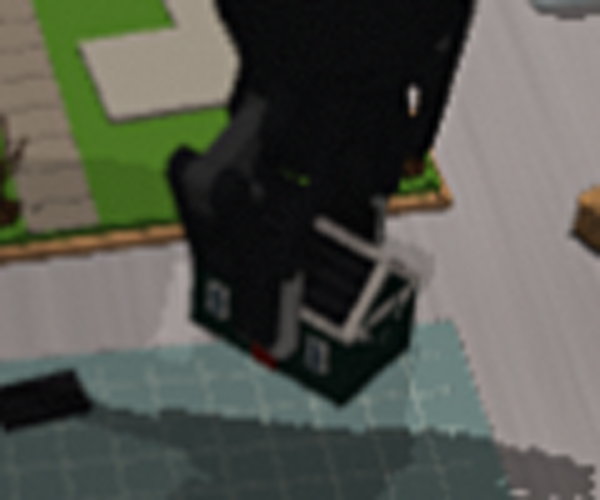

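>>> move_arm --plan '[[[0.0343, 0.0149, 0, 0, 0, 0, 1], [0.0343, 0.0149, 0, 0, 0, 0, 1], [0.0343, 0.0149, 0, 0, 0, 0, 1], [0.0343, 0.0149, 0, 0, 0, 0, 1], [0.0343, 0.0149, 0, 0, 0, 0, 1], [0.0343, 0.0149, 0, 0, 0, 0, 1], [0.0343, 0.0149, 0, 0, 0, 0, 1], [0.0343, 0.0149, 0, 0, 0, 0, 1]]]'

```text
t: 14.97
tcp_pos: [509.4, 148.5, 137.9]
ee_rot: [[-0.679, 0.734, -0.002], [0.734, 0.679, -0.0], [0.001, -0.002, -1.0]]
force: [0.4, 0.8, -1.1]
gripper_width: 0.457
gripper_force: 50.4
```

>>> move_arm --plan '[[[0.0343, 0.0149, 0, 0, 0, 0, 1], [0.0343, 0.0149, 0, 0, 0, 0, 1], [0.0343, 0.0149, 0, 0, 0, 0, 1], [0.0343, 0.0149, 0, 0, 0, 0, 1], [0.0343, 0.0149, 0, 0, 0, 0, 1], [0, 0, 0, 0, 0, -0.115, 1], [0, 0, 0, 0, 0, -0.115, 1], [0, 0, 0, 0, 0, -0.115, 1]]]'

```text
t: 15.63
tcp_pos: [448.0, 323.9, 137.7]
ee_rot: [[-0.891, 0.455, -0.002], [0.455, 0.891, -0.001], [0.001, -0.002, -1.0]]
force: [-0.1, -0.6, -1.1]
gripper_width: 0.453
gripper_force: 50.5
```

>>> move_arm --plan '[[[0, 0, 0, 0, 0, -0.115, 1], [0, 0, 0, 0, 0, -0.115, 1], [0, 0, 0, 0, 0, -0.115, 1], [0, 0, 0, 0, 0, -0.115, 1], [0, 0, 0, 0, 0, -0.115, 1], [0, 0, 0, 0, 0, 0, 1], [0, 0, 0, 0, 0, 0, 1]]]'

```text
t: 16.22
tcp_pos: [448.6, 323.3, 138.1]
ee_rot: [[-0.996, -0.092, -0.001], [-0.092, 0.996, -0.001], [0.002, -0.001, -1.0]]
force: [0.3, 0.2, -0.4]
gripper_width: 0.459
gripper_force: 50.5
```

```bash
python3 go.py 449.4 324.3 57 95.5
```

```text
t 16.22 tcp [448.6 323.3 138.1] head 95.30 tilt 0.10 F [ 0.3  0.2 -0.4] w 0.459 gf 50.5 j6 -64
shift rows 3 [-0.0003  0.0003  0.027 ] total [-1.   1.  81.1]  turn rows 1 rz each -0.0035
```

>>> move_arm --plan '[[[-0.0005, 0.001, 0.02, 0, 0, -0.0035, 1], [0, 0, 0.03, 0, 0, 0, 1], [0, 0, 0.02, 0, 0, 0, 1], [0, 0, 0.008, 0, 0, 0, 1], [0, 0, 0.003, 0, 0, 0, 1], [0, 0, 0, 0, 0, 0, 1], [0, 0, 0, 0, 0, 0, 1]]]'

```text
t: 16.8
tcp_pos: [449.9, 324.9, 59.0]
ee_rot: [[-0.995, -0.098, 0.001], [-0.098, 0.995, 0.001], [-0.001, 0.001, -1.0]]
force: [-0.5, 0.3, 0.2]
gripper_width: 0.457
gripper_force: 50.5
```

>>> move_arm --plan '[[[0, 0, 0.0015, 0, 0, 0, 1], [0, 0, 0, 0, 0, 0, 1], [0, 0, 0, 0, 0, 0, 1]]]'

```text
t: 17.05
tcp_pos: [449.7, 324.7, 57.2]
ee_rot: [[-0.995, -0.099, 0.001], [-0.099, 0.995, 0.001], [-0.001, 0.0, -1.0]]
force: [-0.1, -0.4, -0.7]
gripper_width: 0.456
gripper_force: 50.5
```

>>> move_arm --plan '[[[0, 0, 0.001, 0, 0, 0, 1], [0, 0, 0, 0, 0, 0, 1]]]'

```text
t: 17.22
tcp_pos: [449.4, 324.6, 55.7]
ee_rot: [[-0.995, -0.099, 0.0], [-0.099, 0.995, 0.0], [-0.0, 0.0, -1.0]]
force: [-1.5, 0.2, -0.2]
gripper_width: 0.459
gripper_force: 50.5
```

>>> move_arm --plan '[[[0, 0, 0.0012, 0, 0, 0, 1], [0, 0, 0, 0, 0, 0, 1]]]'

```text
t: 17.38
tcp_pos: [449.4, 324.5, 54.2]
ee_rot: [[-0.995, -0.099, -0.0], [-0.099, 0.995, -0.0], [0.0, -0.0, -1.0]]
force: [-0.5, 1.1, -0.4]
gripper_width: 0.455
gripper_force: 50.5
```

>>> move_arm --plan '[[[0, 0, 0.001, 0, 0, 0, 1], [0, 0, 0, 0, 0, 0, 1]]]'

```text
t: 17.55
tcp_pos: [449.4, 324.6, 53.7]
ee_rot: [[-0.995, -0.099, -0.0], [-0.099, 0.995, -0.0], [0.0, -0.0, -1.0]]
force: [-1.0, -1.4, 5.5]
gripper_width: 0.459
gripper_force: 51.1
```

>>> move_arm --plan '[[[0, 0, -0.001, 0, 0, 0, 1], [0, 0, 0, 0, 0, 0, 0], [0, 0, 0, 0, 0, 0, -0.5], [0, 0, 0, 0, 0, 0, -1], [0, 0, 0, 0, 0, 0, -1], [0, 0, -0.02, 0, 0, 0, -1], [0, 0, -0.04, 0, 0, 0, -1], [0, 0, -0.04, 0, 0, 0, -1]]]'

```text
t: 18.22
tcp_pos: [448.7, 324.1, 154.6]
ee_rot: [[-0.995, -0.099, -0.003], [-0.099, 0.995, -0.002], [0.003, -0.001, -1.0]]
force: [0.6, -0.1, 1.1]
gripper_width: 0.997
gripper_force: 0.0
```

```bash
python3 go.py 441.3 -156.4 140 95.5
```

```text
t 18.22 tcp [448.7 324.1 154.6] head 95.70 tilt 0.18 F [ 0.6 -0.1  1.1] w 0.997 gf 0.0 j6 -65
shift rows 13 [ 0.0042 -0.0367  0.0012] total [  55.  -477.3   15.4]  turn rows 1 rz each 0.0034
```

>>> move_arm --plan '[[[0.0042, -0.0367, 0, 0, 0, 0, -1], [0.0042, -0.0367, 0, 0, 0, 0, -1], [0.0042, -0.0367, 0, 0, 0, 0, -1], [0.0042, -0.0367, 0, 0, 0, 0, -1], [0.0042, -0.0367, 0, 0, 0, 0, -1], [0.0042, -0.0367, 0, 0, 0, 0, -1], [0.0042, -0.0367, 0, 0, 0, 0, -1], [0.0042, -0.0367, 0, 0, 0, 0, -1]]]'

```text
t: 18.88
tcp_pos: [444.8, 27.4, 154.5]
ee_rot: [[-0.995, -0.1, 0.0], [-0.1, 0.995, -0.0], [-0.0, -0.0, -1.0]]
force: [0.4, 0.8, 0.7]
gripper_width: 0.996
gripper_force: 0.0
```

>>> move_arm --plan '[[[0.0042, -0.0367, 0, 0, 0, 0, -1], [0.0042, -0.0367, 0, 0, 0, 0, -1], [0.0042, -0.0367, 0, 0, 0, 0, -1], [0.0042, -0.0367, 0, 0, 0, 0, -1], [0.0042, -0.0367, 0, 0, 0, 0, -1], [0, 0, 0, 0, 0, 0.118, -1], [0, 0, 0, 0, 0, 0.118, -1], [0, 0, 0, 0, 0, 0.118, -1]]]'

```text
t: 19.55
tcp_pos: [442.3, -156.3, 154.3]
ee_rot: [[-0.966, 0.259, -0.0], [0.259, 0.966, 0.0], [0.0, 0.0, -1.0]]
force: [-0.6, 0.5, -0.4]
gripper_width: 0.997
gripper_force: 0.0
```

>>> move_arm --plan '[[[0, 0, 0, 0, 0, 0.118, -1], [0, 0, 0, 0, 0, 0.118, -1], [0, 0, 0, 0, 0, 0.118, -1], [0, 0, 0, 0, 0, 0.118, -1], [0, 0, 0, 0, 0, 0.118, -1], [0, 0, 0, 0, 0, 0.118, -1], [0, 0, 0, 0, 0, 0.118, -1], [0, 0, 0, 0, 0, 0.118, -1]]]'

```text
t: 20.22
tcp_pos: [442.5, -155.6, 154.4]
ee_rot: [[-0.358, 0.934, 0.0], [0.934, 0.358, -0.0], [-0.0, 0.0, -1.0]]
force: [0.1, 0.2, -0.1]
gripper_width: 1.006
gripper_force: 0.0
```

>>> move_arm --plan '[[[0, 0, 0, 0, 0, 0.118, -1], [0, 0, 0, 0, 0, 0.118, -1], [0, 0, 0, 0, 0, 0.118, -1], [0, 0, 0, 0, 0, 0.118, -1], [0, 0, 0, 0, 0, 0.118, -1], [0, 0, 0, 0, 0, 0.118, -1], [0, 0, 0, 0, 0, 0.118, -1], [0, 0, 0, 0, 0, 0.118, -1]]]'

```text
t: 20.88
tcp_pos: [442.5, -155.6, 154.4]
ee_rot: [[0.546, 0.838, 0.0], [0.838, -0.546, -0.0], [0.0, 0.0, -1.0]]
force: [-0.3, 1.3, -0.1]
gripper_width: 1.001
gripper_force: 0.0
```

>>> move_arm --plan '[[[0, 0, 0, 0, 0, 0.118, -1], [0, 0, 0, 0, 0, 0, -1], [0, 0, 0, 0, 0, 0, -1]]]'

```text
t: 21.13
tcp_pos: [442.5, -155.6, 154.4]
ee_rot: [[0.633, 0.774, 0.0], [0.774, -0.633, -0.0], [0.0, 0.0, -1.0]]
force: [-0.2, 0.3, 0.0]
gripper_width: 0.998
gripper_force: 0.0
```

```bash
python3 - <<'E'
from chk import *
go.plan(441.3,-156.4,140,140.6)
chk("short_lodge",(448.5,324.3,5.5),"short_slab",(448.4,324.3,5.5))
E
```

```text
t 21.13 tcp [ 442.5 -155.6  154.4] head -39.31 tilt 0.00 F [-0.2  0.3  0. ] w 0.998 gf 0.0 j6 14
shift rows 1 [-0.0014 -0.0004  0.0144] total [-1.4 -0.4 14.4]  turn rows 1 rz each 0.0016
short_lodge [4.4712e+02 3.2442e+02 1.8400e+00 8.0000e-02]
none
```

>>> move_arm --plan '[[[-0.0014, 0, 0.02, 0, 0, 0.0016, -1], [0, 0, 0.03, 0, 0, 0, -1], [0, 0, 0.03, 0, 0, 0, -1], [0, 0, 0.024, 0, 0, 0, -1], [0, 0, 0.01, 0, 0, 0, -1], [0, 0, 0, 0, 0, 0, -1], [0, 0, 0, 0, 0, 0, -0.5], [0, 0, 0, 0, 0, 0, 0]]]'

```text
t: 22.05
tcp_pos: [442.3, -157.0, 41.6]
ee_rot: [[0.637, 0.771, 0.002], [0.771, -0.637, -0.001], [0.0, 0.002, -1.0]]
force: [0.4, 0.3, -0.8]
gripper_width: 0.747
gripper_force: 0.0
```

>>> move_arm --plan '[[[0, 0, 0, 0, 0, 0, 1], [0, 0, 0, 0, 0, 0, 1], [0, 0, 0, 0, 0, 0, 1], [0, 0, 0, 0, 0, 0, 1], [0, 0, 0, 0, 0, 0, 1], [0, 0, 0, 0, 0, 0, 1]]]'

```text
t: 22.55
tcp_pos: [442.1, -156.9, 41.7]
ee_rot: [[0.637, 0.771, 0.002], [0.771, -0.637, -0.001], [0.0, 0.002, -1.0]]
force: [-2.4, 0.9, 13.4]
gripper_width: 0.414
gripper_force: 49.4
```

>>> move_arm --plan '[[[0, 0, -0.01, 0, 0, 0, 1], [0, 0, -0.02, 0, 0, 0, 1], [0, 0, -0.03, 0, 0, 0, 1], [0, 0, -0.03, 0, 0, 0, 1], [0, 0, -0.01, 0, 0, 0, 1], [0, 0, 0, 0, 0, 0, 1], [0, 0, 0, 0, 0, 0, 1], [0, 0, 0, 0, 0, 0, 1]]]'

```text
t: 23.22
tcp_pos: [441.0, -156.4, 139.3]
ee_rot: [[0.638, 0.77, -0.002], [0.77, -0.638, 0.001], [-0.0, -0.002, -1.0]]
force: [0.4, 0.3, -0.4]
gripper_width: 0.408
gripper_force: 50.5
```

```bash
python3 - <<'E'
from h import *
import go; go.plan(600,130,140,97.5)
p=cams.capture("side");u=pix(p,robot.get_obs()["tcp_pos"]).astype(int)[0]
a=cv2.resize(p["color"][u[1]-40:u[1]+60,u[0]-50:u[0]+50],(400,400),interpolation=cv2.INTER_CUBIC)
p=cams.capture("top"); b=cv2.resize(p["color"][200:270,100:170],(400,400),interpolation=cv2.INTER_CUBIC)
cv2.imwrite("pics/s6.png",np.hstack([a,b]))
E
```

```text
t 23.22 tcp [ 441.  -156.4  139.3] head -39.61 tilt 0.10 F [ 0.4  0.3 -0.4] w 0.408 gf 50.5 j6 14
shift rows 9 [ 0.0358 -0.0067 -0.0001] total [322.  -60.1  -0.7]  turn rows 7 rz each 0.1069
```

View pics/s6.png

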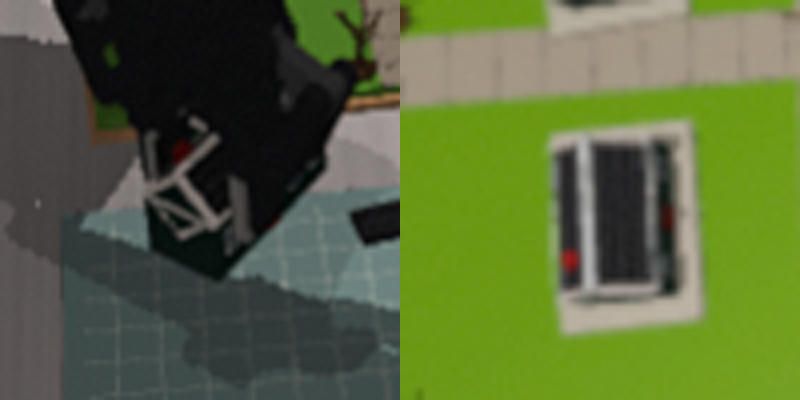

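>>> move_arm --plan '[[[0.0358, -0.0067, 0, 0, 0, 0, 1], [0.0358, -0.0067, 0, 0, 0, 0, 1], [0.0358, -0.0067, 0, 0, 0, 0, 1], [0.0358, -0.0067, 0, 0, 0, 0, 1], [0.0358, -0.0067, 0, 0, 0, 0, 1], [0.0358, -0.0067, 0, 0, 0, 0, 1], [0.0358, -0.0067, 0, 0, 0, 0, 1], [0.0358, -0.0067, 0, 0, 0, 0, 1]]]'

```text
t: 23.98
tcp_pos: [583.0, 99.9, 138.9]
ee_rot: [[0.637, 0.771, -0.002], [0.771, -0.637, -0.0], [-0.002, -0.002, -1.0]]
force: [-0.0, 0.2, -0.4]
gripper_width: 0.41
gripper_force: 50.5
```

>>> move_arm --plan '[[[0.0358, -0.0067, 0, 0, 0, 0, 1], [0, 0, 0, 0, 0, 0.1065, 1], [0, 0, 0, 0, 0, 0.1065, 1], [0, 0, 0, 0, 0, 0.1065, 1], [0, 0, 0, 0, 0, 0.1065, 1], [0, 0, 0, 0, 0, 0.1065, 1], [0, 0, 0, 0, 0, 0.1065, 1], [0, 0, 0, 0, 0, 0.1065, 1]]]'

```text
t: 24.65
tcp_pos: [600.0, 129.9, 138.8]
ee_rot: [[0.992, 0.128, -0.002], [0.128, -0.992, -0.0], [-0.002, 0.0, -1.0]]
force: [-0.7, 0.3, -0.1]
gripper_width: 0.411
gripper_force: 50.5
```

>>> move_arm --plan '[[[0, 0, 0, 0, 0, 0, 1], [0, 0, 0, 0, 0, 0, 1], [0, 0, 0, 0, 0, 0, 1]]]'

```text
t: 24.9
tcp_pos: [600.3, 130.0, 139.7]
ee_rot: [[0.991, 0.137, -0.001], [0.137, -0.991, -0.0], [-0.001, 0.0, -1.0]]
force: [0.2, 0.6, -1.3]
gripper_width: 0.411
gripper_force: 50.5
```

```bash
python3 go.py 600.7 129.2 60 97.7
```

```text
t 24.90 tcp [600.3 130.  139.7] head -82.12 tilt 0.06 F [ 0.2  0.6 -1.3] w 0.411 gf 50.5 j6 90
shift rows 2 [0.0002 0.0004 0.0398] total [ 0.4  0.8 79.7]  turn rows 1 rz each 0.0031
```

Contact is expected at TCP z ≈ 54.7.

>>> move_arm --plan '[[[0, 0.0008, 0.02, 0, 0, 0.002, 1], [0, 0, 0.03, 0, 0, 0, 1], [0, 0, 0.02, 0, 0, 0, 1], [0, 0, 0.009, 0, 0, 0, 1], [0, 0, 0.003, 0, 0, 0, 1], [0, 0, 0, 0, 0, 0, 1], [0, 0, 0, 0, 0, 0, 1], [0, 0, 0, 0, 0, 0, 1]]]'

```text
t: 25.57
tcp_pos: [601.4, 129.3, 59.8]
ee_rot: [[0.991, 0.132, 0.002], [0.132, -0.991, 0.0], [0.002, 0.0, -1.0]]
force: [0.1, -0.1, -0.2]
gripper_width: 0.409
gripper_force: 50.4
```

>>> move_arm --plan '[[[0, 0, 0.0015, 0, 0, 0, 1], [0, 0, 0, 0, 0, 0, 1], [0, 0, 0, 0, 0, 0, 1]]]'

```text
t: 25.82
tcp_pos: [600.8, 129.2, 57.3]
ee_rot: [[0.991, 0.132, 0.0], [0.132, -0.991, 0.0], [0.0, -0.0, -1.0]]
force: [-0.1, 0.4, -0.1]
gripper_width: 0.407
gripper_force: 50.4
```

>>> move_arm --plan '[[[0, 0, 0.001, 0, 0, 0, 1], [0, 0, 0, 0, 0, 0, 1], [0, 0, 0, 0, 0, 0, 1]]]'

```text
t: 26.07
tcp_pos: [600.6, 129.2, 55.9]
ee_rot: [[0.991, 0.132, -0.0], [0.132, -0.991, -0.0], [-0.0, 0.0, -1.0]]
force: [0.4, -1.0, -0.8]
gripper_width: 0.413
gripper_force: 50.4
```

>>> move_arm --plan '[[[0, 0, 0.001, 0, 0, 0, 1], [0, 0, 0, 0, 0, 0, 1]]]'

```text
t: 26.23
tcp_pos: [600.7, 129.2, 54.8]
ee_rot: [[0.991, 0.132, 0.0], [0.132, -0.991, 0.0], [0.0, 0.0, -1.0]]
force: [0.0, 0.4, 0.4]
gripper_width: 0.411
gripper_force: 50.4
```

>>> move_arm --plan '[[[0, 0, 0.0007, 0, 0, 0, 1], [0, 0, 0, 0, 0, 0, 1]]]'

```text
t: 26.4
tcp_pos: [600.7, 129.2, 54.8]
ee_rot: [[0.991, 0.132, 0.0], [0.132, -0.991, -0.0], [0.0, 0.0, -1.0]]
force: [-2.7, -0.5, 6.8]
gripper_width: 0.411
gripper_force: 51.2
```

>>> move_arm --plan '[[[0, 0, -0.0005, 0, 0, 0, 1], [0, 0, 0, 0, 0, 0, 0], [0, 0, 0, 0, 0, 0, -0.5], [0, 0, 0, 0, 0, 0, -1], [0, 0, 0, 0, 0, 0, -1], [0, 0, -0.02, 0, 0, 0, -1], [0, 0, -0.04, 0, 0, 0, -1], [0, 0, -0.04, 0, 0, 0, -1]]]'

```text
t: 27.07
tcp_pos: [599.8, 129.0, 154.7]
ee_rot: [[0.991, 0.132, -0.003], [0.132, -0.991, -0.0], [-0.003, 0.0, -1.0]]
force: [0.3, 0.8, 0.1]
gripper_width: 1.0
gripper_force: 0.0
```

```bash
python3 go.py 450.4 -344.8 152 97.6
```

```text
t 27.07 tcp [599.8 129.  154.7] head -82.44 tilt 0.18 F [0.3 0.8 0.1] w 1.000 gf 0.0 j6 90
shift rows 13 [-0.0162  0.0346  0.0003] total [-210.4  450.1    3.4]  turn rows 1 rz each -0.0007
```

>>> move_arm --plan '[[[-0.0162, 0.0346, 0, 0, 0, 0, -1], [-0.0162, 0.0346, 0, 0, 0, 0, -1], [-0.0162, 0.0346, 0, 0, 0, 0, -1], [-0.0162, 0.0346, 0, 0, 0, 0, -1], [-0.0162, 0.0346, 0, 0, 0, 0, -1], [-0.0162, 0.0346, 0, 0, 0, 0, -1], [-0.0162, 0.0346, 0, 0, 0, 0, -1], [-0.0162, 0.0346, 0, 0, 0, 0, -1]]]'

```text
t: 27.73
tcp_pos: [507.8, -163.9, 154.8]
ee_rot: [[0.991, 0.132, 0.0], [0.132, -0.991, -0.0], [0.0, 0.0, -1.0]]
force: [1.5, -0.9, 0.9]
gripper_width: 0.997
gripper_force: 0.0
```

>>> move_arm --plan '[[[-0.0162, 0.0346, 0, 0, 0, 0, -1], [-0.0162, 0.0346, 0, 0, 0, 0, -1], [-0.0162, 0.0346, 0, 0, 0, 0, -1], [-0.0162, 0.0346, 0, 0, 0, 0, -1], [-0.0162, 0.0346, 0, 0, 0, 0, -1], [0, 0, 0, 0, 0, 0, -1], [0, 0, 0, 0, 0, 0, -1]]]'

```text
t: 28.32
tcp_pos: [450.3, -345.9, 154.5]
ee_rot: [[0.992, 0.129, 0.0], [0.129, -0.992, 0.0], [0.0, -0.0, -1.0]]
force: [0.3, -0.0, -0.5]
gripper_width: 1.001
gripper_force: 0.0
```

```bash
python3 - <<'E'
from chk import *
go.plan(450.4,-344.8,40,97.6)
P=chk("corner_house",(618,132,7.5),"corner_slab",(616.3,147.5,7.5))
for p in P[:1]:
    for b,sl,c in (("short_lodge","short_slab",(448,324,3)),):
        for n in (b,sl): 
            rs=cams.regions_of(p,n); print(n,[(round(r["p"],2),np.round(r["xy"]),int(r["region"].sum())) for r in rs])
cv2.imwrite("pics/t7.png",np.hstack([cv2.resize(P[0]["color"][140:270,90:280],(500,342),interpolation=cv2.INTER_CUBIC),cv2.resize(P[1]["color"][120:205,280:380],(300,342),interpolation=cv2.INTER_CUBIC)]))
E
```

```text
t 28.32 tcp [ 450.3 -345.9  154.5] head -82.61 tilt 0.00 F [ 0.3 -0.  -0.5] w 1.001 gf 0.0 j6 40
shift rows 3 [ 0.0001 -0.0003  0.0382] total [  0.2  -1.  114.5]  turn rows 1 rz each -0.0037
corner_house [6.2088e+02 1.3388e+02 1.0740e+01 7.0000e-02]
  corner_slab [6.1667e+02 1.4678e+02 7.3500e+00 6.0000e-02]
corner_house [6.2330e+02 1.2843e+02 1.6180e+01 3.7000e-01]
  corner_slab [6.2234e+02 1.4064e+02 6.4400e+00 1.9000e-01]
short_lodge [(0.6, array([137., 238.]), 549)]
short_slab [(0.55, array([150., 245.]), 276), (0.52, array([370., 203.]), 231)]
```

View pics/t7.png

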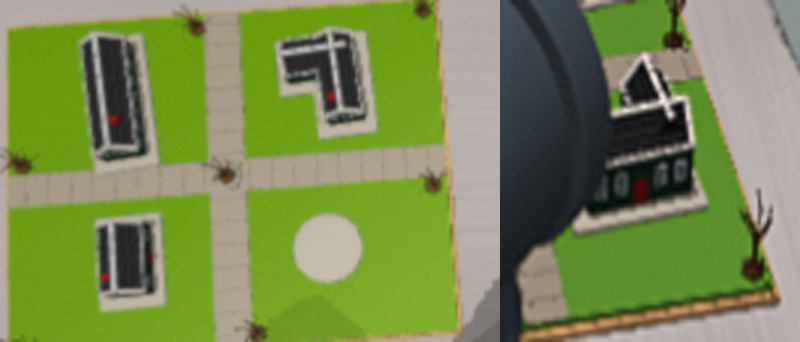

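>>> move_arm --plan '[[[0, -0.001, 0.02, 0, 0, 0, -1], [0, 0, 0.03, 0, 0, 0, -1], [0, 0, 0.03, 0, 0, 0, -1], [0, 0, 0.024, 0, 0, 0, -1], [0, 0, 0.01, 0, 0, 0, -1], [0, 0, 0, 0, 0, 0, -1], [0, 0, 0, 0, 0, 0, -0.4], [0, 0, 0, 0, 0, 0, 0]]]'

```text
t: 29.38
tcp_pos: [451.7, -343.9, 42.2]
ee_rot: [[0.991, 0.132, 0.002], [0.132, -0.991, -0.002], [0.001, 0.002, -1.0]]
force: [0.5, -0.4, -0.3]
gripper_width: 0.747
gripper_force: 0.0
```

>>> move_arm --plan '[[[0, 0, 0, 0, 0, 0, 1], [0, 0, 0, 0, 0, 0, 1], [0, 0, 0, 0, 0, 0, 1], [0, 0, 0, 0, 0, 0, 1], [0, 0, 0, 0, 0, 0, 1], [0, 0, 0, 0, 0, 0, 1]]]'

```text
t: 29.88
tcp_pos: [451.6, -343.9, 42.4]
ee_rot: [[0.991, 0.132, 0.002], [0.132, -0.991, -0.001], [0.001, 0.002, -1.0]]
force: [-2.0, 2.8, 9.0]
gripper_width: 0.491
gripper_force: 49.8
```

>>> move_arm --plan '[[[0, 0, -0.01, 0, 0, 0, 1], [0, 0, -0.02, 0, 0, 0, 1], [0, 0, -0.03, 0, 0, 0, 1], [0, 0, -0.03, 0, 0, 0, 1], [0, 0, -0.01, 0, 0, 0, 1], [0, 0, 0, 0, 0, 0, 1], [0, 0, 0, 0, 0, 0, 1], [0, 0, 0, 0, 0, 0, 1]]]'

```text
t: 30.55
tcp_pos: [450.4, -343.0, 139.5]
ee_rot: [[0.991, 0.132, -0.001], [0.132, -0.991, 0.001], [-0.001, -0.001, -1.0]]
force: [-0.2, -0.2, -1.1]
gripper_width: 0.491
gripper_force: 50.8
```

```bash
python3 - <<'E'
from h import *
import go; go.plan(461,142.7,138,97.6)
p=cams.capture("side");u=pix(p,robot.get_obs()["tcp_pos"]).astype(int)[0]
cv2.imwrite("pics/s8.png",cv2.resize(p["color"][u[1]-50:u[1]+60,u[0]-55:u[0]+55],(440,440),interpolation=cv2.INTER_CUBIC))
E
```

```text
t 30.55 tcp [ 450.4 -343.   139.5] head -82.44 tilt 0.11 F [-0.2 -0.2 -1.1] w 0.491 gf 50.8 j6 40
shift rows 13 [ 0.0057 -0.0369  0.0002] total [  74.4 -480.     2.1]  turn rows 1 rz each -0.0006
```

View pics/s8.png

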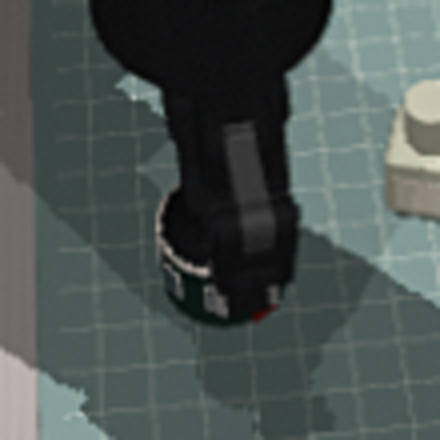

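```bash
python3 - <<'E'
from fit import *
p=cams.capture("side");T=np.array(robot.get_obs()["tcp_pos"]);u=pix(p,T).astype(int)[0]
for dx in(0,-5,-10):
    q=pix(p,np.array(M["round_pavilion"][0])+T+[dx,0,-39.4]); q=(q-[u[0]-55,u[1]-50])*4
    print(dx,q[:,0].min(),q[:,0].max(),q[:,1].max())
rs=cams.regions_of(p,"round_pavilion")
for r in rs[:2]:
    ys,xs=np.where(r["region"]); print(r["p"],(xs.min()-u[0]+55)*4,(xs.max()-u[0]+55)*4,(ys.max()-u[1]+50)*4)
E
```

```text
0 158.41961303760286 288.8657391727297 320.30047483559633
-5 143.9146802405828 274.86270572439116 321.4575375848458
-10 129.4099517783659 260.8866265340737 322.60426059709516
0.9 152 260 324
```

The left edge matches a pavilion centred on the TCP, so I'll carry it over.

>>> move_arm --plan '[[[0.0057, -0.0374, 0, 0, 0, 0, 1], [0.0057, -0.0374, 0, 0, 0, 0, 1], [0.0057, -0.0374, 0, 0, 0, 0, 1], [0.0057, -0.0374, 0, 0, 0, 0, 1], [0.0057, -0.0374, 0, 0, 0, 0, 1], [0.0057, -0.0374, 0, 0, 0, 0, 1], [0.0057, -0.0374, 0, 0, 0, 0, 1], [0.0057, -0.0374, 0, 0, 0, 0, 1]]]'

```text
t: 31.37
tcp_pos: [456.2, -39.1, 140.1]
ee_rot: [[0.991, 0.131, -0.001], [0.131, -0.991, 0.0], [-0.001, -0.0, -1.0]]
force: [0.4, 0.4, -0.7]
gripper_width: 0.495
gripper_force: 50.9
```

>>> move_arm --plan '[[[0.0057, -0.0366, 0, 0, 0, 0, 1], [0.0057, -0.0366, 0, 0, 0, 0, 1], [0.0057, -0.0366, 0, 0, 0, 0, 1], [0.0057, -0.0366, 0, 0, 0, 0, 1], [0.0057, -0.0366, 0, 0, 0, 0, 1], [0, 0, 0, 0, 0, 0, 1], [0, 0, 0, 0, 0, 0, 1], [0, 0, 0, 0, 0, 0, 1]]]'

```text
t: 32.03
tcp_pos: [460.6, 144.0, 140.1]
ee_rot: [[0.991, 0.132, -0.001], [0.132, -0.991, -0.0], [-0.001, 0.0, -1.0]]
force: [0.8, -0.3, -0.2]
gripper_width: 0.497
gripper_force: 51.0
```

```bash
python3 go.py 460.7 142.9 60 97.6
```

```text
t 32.03 tcp [460.6 144.  140.1] head -82.41 tilt 0.07 F [ 0.8 -0.3 -0.2] w 0.497 gf 51.0 j6 94
shift rows 3 [0.     0.0004 0.0267] total [ 0.   1.1 80.1]  turn rows 1 rz each -0.0001
```

>>> move_arm --plan '[[[0, 0.001, 0.02, 0, 0, 0, 1], [0, 0, 0.03, 0, 0, 0, 1], [0, 0, 0.02, 0, 0, 0, 1], [0, 0, 0.009, 0, 0, 0, 1], [0, 0, 0.003, 0, 0, 0, 1], [0, 0, 0, 0, 0, 0, 1], [0, 0, 0, 0, 0, 0, 1], [0, 0, 0, 0, 0, 0, 1]]]'

```text
t: 32.7
tcp_pos: [461.8, 143.3, 59.8]
ee_rot: [[0.991, 0.131, 0.002], [0.131, -0.991, 0.0], [0.002, -0.0, -1.0]]
force: [0.0, 0.2, -0.1]
gripper_width: 0.497
gripper_force: 51.0
```

>>> move_arm --plan '[[[0, 0, 0.0015, 0, 0, 0, 1], [0, 0, 0, 0, 0, 0, 1], [0, 0, 0, 0, 0, 0, 1]]]'

```text
t: 32.95
tcp_pos: [461.2, 143.4, 57.5]
ee_rot: [[0.991, 0.132, 0.001], [0.132, -0.991, 0.0], [0.001, -0.0, -1.0]]
force: [-0.6, -0.4, -0.4]
gripper_width: 0.492
gripper_force: 51.0
```

>>> move_arm --plan '[[[0, 0, 0.001, 0, 0, 0, 1], [0, 0, 0, 0, 0, 0, 1], [0, 0, 0, 0, 0, 0, 1]]]'

```text
t: 33.2
tcp_pos: [461.0, 143.4, 56.2]
ee_rot: [[0.991, 0.132, -0.0], [0.132, -0.991, -0.0], [-0.0, -0.0, -1.0]]
force: [0.5, 0.0, -0.7]
gripper_width: 0.493
gripper_force: 51.0
```

>>> move_arm --plan '[[[0, 0, 0.0012, 0, 0, 0, 1], [0, 0, 0, 0, 0, 0, 1], [0, 0, 0, 0, 0, 0, 1]]]'

```text
t: 33.45
tcp_pos: [461.1, 143.4, 55.4]
ee_rot: [[0.991, 0.132, 0.0], [0.132, -0.991, 0.0], [0.0, 0.0, -1.0]]
force: [-3.3, 0.2, 8.3]
gripper_width: 0.489
gripper_force: 52.0
```

>>> move_arm --plan '[[[0, 0, 0.0005, 0, 0, 0, 1], [0, 0, 0, 0, 0, 0, 1]]]'

```text
t: 33.62
tcp_pos: [461.2, 143.4, 55.4]
ee_rot: [[0.991, 0.132, 0.0], [0.132, -0.991, 0.0], [0.0, 0.0, -1.0]]
force: [-5.7, -0.6, 16.2]
gripper_width: 0.491
gripper_force: 52.9
```

>>> move_arm --plan '[[[0, 0, 0, 0, 0, 0, 0], [0, 0, 0, 0, 0, 0, -0.5], [0, 0, 0, 0, 0, 0, -1], [0, 0, 0, 0, 0, 0, -1], [0, 0, -0.02, 0, 0, 0, -1], [0, 0, -0.04, 0, 0, 0, -1], [0, 0, -0.04, 0, 0, 0, -1], [0, 0, 0, 0, 0, 0, -1]]]'

```text
t: 34.28
tcp_pos: [463.9, 144.0, 160.5]
ee_rot: [[0.991, 0.132, 0.009], [0.132, -0.991, 0.002], [0.009, -0.001, -1.0]]
force: [0.8, -0.3, 0.6]
gripper_width: 1.003
gripper_force: 0.0
```

```bash
python3 go.py 430 -180 200 97.6
```

```text
t 34.28 tcp [463.9 144.  160.5] head -82.43 tilt 0.53 F [ 0.8 -0.3  0.6] w 1.003 gf 0.0 j6 94
shift rows 9 [-0.0084  0.0352 -0.0045] total [-75.9 316.7 -40.4]  turn rows 1 rz each -0.0005
```

>>> move_arm --plan '[[[-0.0156, 0.0386, -0.0036, 0, 0, 0, -1], [-0.0156, 0.0386, -0.0036, 0, 0, 0, -1], [-0.0156, 0.0386, -0.0036, 0, 0, 0, -1], [-0.0156, 0.0386, -0.0036, 0, 0, 0, -1], [-0.0156, 0.0386, -0.0036, 0, 0, 0, -1], [-0.0156, 0.0386, -0.0036, 0, 0, 0, -1], [-0.0156, 0.0386, -0.0036, 0, 0, 0, -1], [-0.0156, 0.0386, -0.0036, 0, 0, 0, -1]]]'

```text
t: 34.95
tcp_pos: [377.3, -180.0, 183.4]
ee_rot: [[0.991, 0.132, 0.0], [0.132, -0.991, -0.0], [0.0, 0.0, -1.0]]
force: [1.0, -0.7, -0.3]
gripper_width: 1.0
gripper_force: 0.0
```

>>> move_arm --plan '[[[-0.0156, 0.0386, -0.0036, 0, 0, 0, -1], [-0.0156, 0.0386, -0.0036, 0, 0, 0, -1], [-0.0156, 0.0386, -0.0036, 0, 0, 0, -1], [0, 0, 0, 0, 0, 0, -1], [0, 0, 0, 0, 0, 0, -1]]]'

```text
t: 35.37
tcp_pos: [346.5, -300.5, 193.8]
ee_rot: [[0.992, 0.128, 0.0], [0.128, -0.992, -0.0], [0.0, 0.0, -1.0]]
force: [-0.4, 0.5, -1.3]
gripper_width: 1.001
gripper_force: 0.0
```

```bash
python3 - <<'E'
from chk import *
chk("long_hall",(599,344,10),"long_slab",(599,344,10.8))
chk("short_lodge",(448.5,324.3,4),"short_slab",(448.4,324.3,5.5))
chk("corner_house",(619,132,9),"corner_slab",(616.3,147.5,7.5))
P=chk("round_pavilion",(461,143,0),"round_slab",(461,143,0))
cv2.imwrite("pics/t9.png",cv2.resize(P[0]["color"][135:275,90:275],(792,600),interpolation=cv2.INTER_CUBIC))
cv2.imwrite("pics/s9.png",cv2.resize(P[1]["color"][80:220,195:380],(792,600),interpolation=cv2.INTER_CUBIC))
E
```

```text
long_hall [5.9855e+02 3.4366e+02 1.4170e+01 1.6000e-01]
  long_slab [5.9780e+02 3.4323e+02 1.1330e+01 5.0000e-02]
long_hall [6.0010e+02 3.4117e+02 8.4800e+00 4.0000e-02]
  long_slab [6.0151e+02 3.3675e+02 1.0610e+01 2.0000e-02]
short_lodge [4.4826e+02 3.2441e+02 6.7500e+00 1.1000e-01]
  short_slab [4.4705e+02 3.2511e+02 7.3500e+00 4.0000e-02]
short_lodge [4.4927e+02 3.2380e+02 6.8400e+00 6.0000e-02]
  short_slab [4.4777e+02 3.1966e+02 7.0300e+00 4.0000e-02]
corner_house [6.1985e+02 1.3319e+02 9.9600e+00 8.0000e-02]
  corner_slab [6.1610e+02 1.4728e+02 7.1200e+00 3.0000e-02]
corner_house [6.2088e+02 1.2978e+02 8.8700e+00 7.0000e-02]
  corner_slab [6.1761e+02 1.3939e+02 6.2300e+00 2.0000e-02]
round_pavilion [4.5981e+02 1.4338e+02 1.7720e+01 8.0000e-02]
  round_slab [4.6098e+02 1.4050e+02 8.8300e+00 8.0000e-02]
round_pavilion [4.6130e+02 1.3876e+02 8.2600e+00 6.0000e-02]
  round_slab [4.6202e+02 1.3446e+02 2.2400e+00 3.0000e-02]
```

View pics/t9.png

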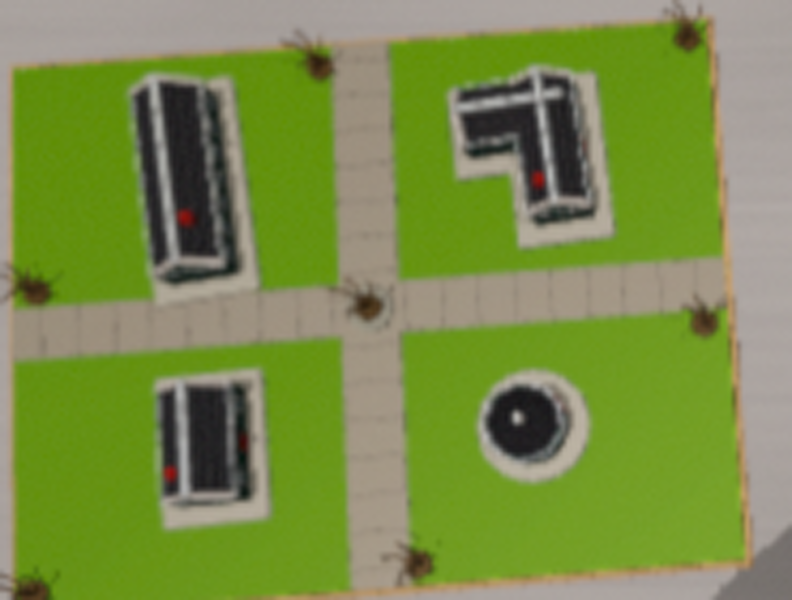

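View pics/s9.png

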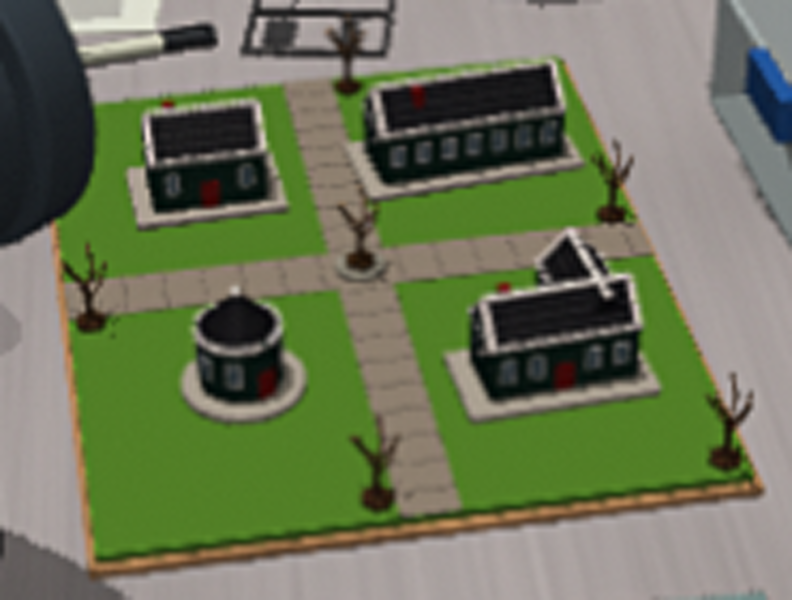

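The top view shows all four buildings upright on their matching slabs, about 2 mm off centre at most. Both wings of the L-house lie over its slab's arms. The bottle was still standing in the last view of the mat, and no low moves have been made there since.

```bash
python3 -c "
from bench import job
print(job.hand_in())"
```

```text
the job is handed in; nothing more can be done
None
```

I set all four buildings upright on their matching slabs and handed the job in at about 36 s. By the camera fits each is within roughly 2–3 mm and 3° of centred and square, the corner house furthest off, and the glue bottle was left standing.

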